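# Aim the sorter's chute at the empty box and switch on the feed

### The job

With a fingertip, push the sorter's tail arm round until the spout of its chute is centred over the empty box, and only then push the feed lever round until it is against its stop, leaving the spout over that box. Do not lift the chute or pick anything up, and leave the boxes and everything else on the table where they are.

Things in the scene. Friction and masses are not known exactly. Their poses are not given: they have to be found in the camera images.
- sorter: the small sorter's fixed stand: a grey round foot (130 mm across, 12 mm high) with a steel post; a low grey bar (18 mm high) runs from it to the round foot of the feed lever (64 mm across). Origin: on the table, on the post's axis. z up; its x points away from the robot towards the middle one of the three boxes, its y to the left. The stand is screwed down, its place and yaw vary.
- chute (a joint): angle of the swivelling chute about the vertical post, rad, growing anticlockwise seen from above; 0 = spout along the stand's +x (tail arm along -x), limits -1.3 to 1.3. It stays where it is left: no spring, friction 0.12 N m (about 1 N at the tail). The aluminium chute has a round hopper (92 mm across, rim 154 mm above the table) over the post, a sloping trough 46 mm wide on one side ending in a square spout, and on the opposite side the tail arm.
- chute_lift (a joint): how far the chute has been raised off its post, m; 0 = seated (it is kept down only by its weight, roughly 0.5 kg)
- chute_axis (a point): point on the chute's vertical turning axis, at the hopper's rim, 154 mm above the table
- spout (a point): centre of the spout's open underside, 200 mm from the turning axis and 75 mm above the table; the spout is 54 by 52 mm, its walls rise to 130 mm above the table
- tail_end (a point): middle of the top edge of the tail arm's free end, 135 mm from the axis, 121 mm above the table. The tail arm is a plain dark steel bar on edge, 12 mm thick, its side faces reach from 87 to 121 mm above the table, running straight from the hopper out to this point, opposite the spout
- feed_lever (a joint): angle of the feed lever about its own vertical axis, rad, growing clockwise seen from above; 0 = pointing along the stand's -y (to the right), 1.57 = against its stop, feed on, pointing along the stand's -x (to the robot). It starts between 0 and 0.35. No spring, friction 0.06 N m (about 1 N at the end).
- lever_axis (a point): top of the feed lever's hub on its turning axis, 62 mm above the table, 50 mm to -x and 200 mm to -y of the post in the stand's frame
- lever_end (a point): middle of the top edge of the feed lever's free end, 85 mm from its axis, 62 mm above the table. The lever is a plain dark steel bar on edge, 12 mm thick, its side faces reach from 37 to 61 mm above the table
- box_empty: the empty one of three like open black plastic boxes that stand in an arc beyond the post, 110 by 110 mm, 60 mm high, 3 mm walls, loose; origin at the centre of its underside. Which of the three places it has varies; its centre is about 200 mm from the chute's axis
- box_sleeves: a like box filled with thin upright brass sleeves, loose; origin at the centre of its underside
- box_caps: a like box filled with thick steel plugs, loose; origin at the centre of its underside
- jar: closed jar, 52 mm across, 70 mm high, loose, left of the post; origin under its centre
- sleeve: a single brass sleeve standing upright, 22 mm across, 50 mm high, loose, between tail arm and feed lever; origin under its centre
- screwdriver: screwdriver lying flat, 170 mm long, loose, left of the robot's front; origin at the underside of its middle
- carton: closed cardboard carton 120 by 75 by 40 mm, loose, at the right; origin under its centre
- spool: grey plastic spool 64 mm across, 42 mm high, loose, at the right near the robot; origin under its centre
- mug: white mug 80 mm across, 90 mm high, loose, at the left; origin under its centre

How it is judged:
By the outcome, as a careful person would: the job done as asked, in the order asked, and still so for the second after the job is handed in, with the robot touching nothing.
It also fails if it takes over 61 s, if anything falls off the work surface, if the arm or the gripper's body presses on something with over 40 N, if the wrist force passes 120 N, or if a joint passes its speed limit or range.

### The arm

A 6-joint arm with a two-finger parallel gripper is mounted at the origin on the work surface. World frame = base frame: x ahead of the robot, y to its left, z up, the work surface at z = 0. Lengths are in m, angles in rad, forces in N, time in s.
With the tool pointing down it reaches from about 0.3 to 0.775 m from the base axis. Payload 14.6 kg.
Tool frame: the origin (TCP) lies at the very end of the fingers, on their centre line; the grasp point (between the pads) lies 19 mm behind it; y points along the fingers, x is the direction in which the jaws open and shut, and the axes are right-handed (so a half turn about y gives the same grasp; the last joint's range is limited). The gripper opens to 94 mm and grips with 3 to 60 N. Pads are 16 mm wide; open, the fingers measure 119 mm over their backs; the gripper's body (75 mm by 177 mm) begins 78 mm behind the grasp point.
Start: joints at [-1.238, 0.3, 1.521, -0, 1.321, -0.067], TCP at [0.214, -0.507, 0.205] pointing down, gripper open.
Joint ranges: [-3.03, 3.03], [-0.79, 2.21], [0.23, 2.52], [-1.04, 4.18], [0, 3.07], [-2.55, 2.55]. Speed limits (rad/s): [2.22, 2.22, 2.57, 3.14, 3.14, 3.14].

### API

Orientations are given as [roll, pitch, yaw] about the fixed x, y, z axes, in that order (R = Rz(yaw) Ry(pitch) Rx(roll)).
In Python, from station import * gives the robot as it stands.
- The arm moves only by the tool send_rows, never from a script. Its argument "series" is text: rows parted by semicolons, each of 7 numbers parted by spaces: the turn, a rotation vector about the tool's x, y, z in units of 5 degrees (1.0 is 5 degrees), then the shift along the tool's x, y, z in cm, then the opening, from -1 (shut) to 1 (fully open). A call has exactly 10 rows; each row is the pose to reach, as a shift and turn from the pose commanded when the call began, along the tool's axes at that moment; what a row does not reach only later rows make up. A row lasts 1/12 s, in which the tool goes at most 41.7 mm and 7.16 degrees, less where a joint would pass 70% of its speed; a pose out of reach is approached as far as the arm can. A call with a gripper value outside its range is refused whole. The fingers move at their own pace and stop on an object; "newtons" is the grip in N (left out, the last holds). Time passes only in rows, so rows that repeat a pose let the fingers close, or fill a call up. It gives the time, the measured TCP pose, the force and the opening at its end, in the units of the state.
- get_obs(): the state, without advancing time (a new reading comes with each control period).
- camera(name): name is "side" or "top" or "wrist"; returns the picture (480x640x3 uint8, red, green, blue); there is no depth.
- camera_info(name): a dict with "K" (3x3 intrinsics, pixels), "R" (3x3) and "t" (3): a world point X has camera coordinates R X + t; the wrist camera has in their place "mount" (4x4, takes a point from camera to tool coordinates, whose origin is the TCP and whose axes are the tool frame's). Camera axes: x right, y down, z forward; pixel columns grow to the right and rows downward; lengths in m; the calibration is good to about 2 mm. The wrist camera is an equidistant fisheye: a pixel r from the principal point sees the ray r / f radians off the axis. A picture is of the moment at which its call begins: read the wrist's pose just before it. camera_info takes no time and is no camera call.
- hand_in(): hands the job in, once; it reports no verdict.
The state is a dict: "time_s": time; "qpos": joint angles; "joint_vel": joint speeds; "tau": joint torques, N m; "ee_pos": TCP position; "eef_rot": TCP orientation; "force": force on the tool from outside, world axes, zero at the start; "moment": the same for the moment, N m; "grip_width": finger opening in m.
Only numpy, scipy, OpenCV 4.12 (cv2) and the standard library are available. Lean on these libraries where they do the work, as an engineer would, in place of code of your own. Each camera call takes 0.05 s, during which the arm holds its last target. There are 200 camera calls.

## Working session

There is one attempt and no reset: what is moved stays moved. The work goes in short steps, Python scripts to look and compute and a tool call to move; the robot and the scene stay as the last step left them, time stands still between calls to the robot, and variables do not carry over. Pictures are saved under pics/ and viewed, on a budget of 10 in all, crops included, one or two more only if the job needs it, and the job is handed in when it is done.

Besides the shell and the picture viewer there is one more tool, called after "Emit:" by a JSON object that holds its "op" and its "data", one argument or row to a line. send_rows: Moves the arm, as the interface text tells. Its arguments: {"type":"object","properties":{"series":{"type":"string"},"newtons":{"type":"number"}},"required":["series"]}

```bash
mkdir -p pics; ls; python3 - <<'E'
from station import *
import cv2,numpy as np
for n in("top","side"):
    cv2.imwrite(f"pics/{n}0.png",camera(n)[:,:,::-1]); i=camera_info(n); print(n,i)
print(get_obs()); print(camera_info("wrist"))
E
```

```text
pics
top {'K': array([[535.39406337,   0.        , 314.89865585],
       [  0.        , 535.39406337, 233.61342012],
       [  0.        ,   0.        ,   1.        ]]), 'R': array([[ 0.00385104, -0.99975563, -0.02176824],
       [-0.99229573, -0.00112485, -0.12388669],
       [ 0.12383193,  0.02207763, -0.99205757]]), 't': array([0.02858002, 0.58114364, 1.24921161])}
side {'K': array([[538.57770508,   0.        , 318.86112128],
       [  0.        , 538.57770508, 244.49105329],
       [  0.        ,   0.        ,   1.        ]]), 'R': array([[-0.79772818, -0.60260312, -0.0223433 ],
       [-0.37546773,  0.5253568 , -0.76356023],
       [ 0.47186198, -0.60072432, -0.64534995]]), 't': array([0.45309412, 0.2698954 , 1.18540055])}
{'time_s': 0.1, 'qpos': array([-1.23758173e+00,  3.00394664e-01,  1.52151916e+00, -7.71016045e-06,
        1.32074313e+00, -6.66028526e-02]), 'joint_vel': array([ 0.00016943, -0.00104157, -0.00214394,  0.00199301, -0.00044716,
       -0.00024628]), 'tau': array([-2.15689070e-04, -5.32638216e+01, -3.53282368e+01,  7.08149979e-02,
        2.34627840e-02, -8.68050233e-05]), 'ee_pos': array([ 0.2140004 , -0.50639061,  0.20495446]), 'eef_rot': array([-1.57073295e+00,  1.06243791e-03, -1.17097693e+00]), 'force': array([ 0.14007653, -0.76300057, -0.22736672]), 'moment': array([-0.03098309,  0.04850819, -0.05350535]), 'grip_width': 0.09378295940296753}
{'K': array([[371.64829954,   0.        , 327.91247983],
       [  0.        , 371.64829954, 239.56912266],
       [  0.        ,   0.        ,   1.        ]]), 'mount': array([[ 9.99999583e-01, -8.78068171e-04, -2.51871469e-04,
         1.28916829e-03],
       [ 2.82906839e-05, -2.45825868e-01,  9.69314006e-01,
        -1.80428612e-01],
       [-9.13040299e-04, -9.69313608e-01, -2.45825741e-01,
         7.07508740e-02],
       [ 0.00000000e+00,  0.00000000e+00,  0.00000000e+00,
         1.00000000e+00]])}
```

View pics/top0.png

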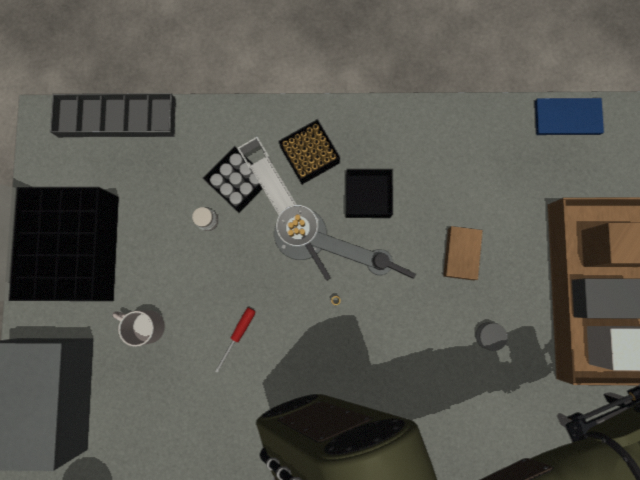

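View pics/side0.png

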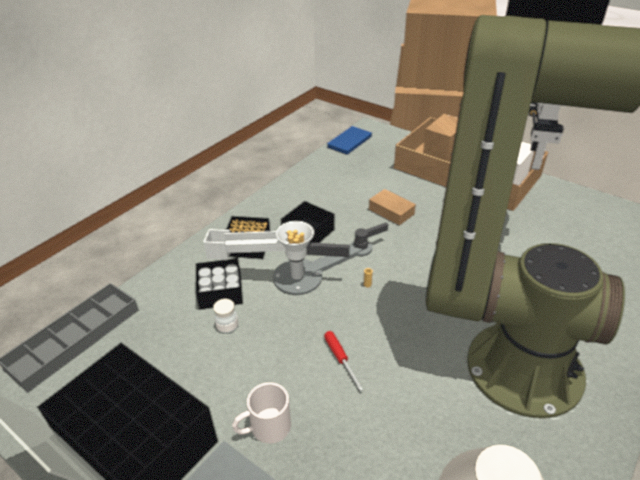

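The top view shows the empty box at right (369,193), hopper (298,225), spout (254,150), tail end (326,278), lever hub (380,260), lever end (413,275) and sleeve (335,299). I'll enlarge it for exact pixels.

```bash
cat > h.py <<'E'
from station import *
import cv2,numpy as np
def ray(n,u,v,z):
    i=camera_info(n);R,t=i["R"],i["t"];c=-R.T@t
    d=R.T@np.linalg.inv(i["K"])@[u,v,1.]
    return c+d*(z-c[2])/d[2]
def proj(n,X):
    i=camera_info(n);p=i["K"]@(i["R"]@np.asarray(X)+i["t"]);return p[:2]/p[2]
E
python3 - <<'E'
from h import *
im=cv2.imread("pics/top0.png")
c=im[120:310,230:430]
cv2.imwrite("pics/crop0.png",cv2.resize(c,None,fx=3.1,fy=3.1,interpolation=cv2.INTER_CUBIC))
hop=ray("top",298,225,.154);sp=ray("top",253,150,.13);te=ray("top",326,278,.121);la=ray("top",380,260,.062);le=ray("top",413,275,.062)
bx=ray("top",369,193,.06);sl=ray("top",335,299,.05)
for n in "hop sp te la le bx sl".split(): print(n,locals()[n].round(4))
f=lambda a,b:np.linalg.norm((a-b)[:2])
print("spout .2",f(hop,sp),"tail .135",f(hop,te),"lever .085",f(la,le),"box .2",f(hop,bx),"hop-lever .206",f(hop,la))
# empty box dark mask
g=im.max(2);m=((g<45)*255).astype(np.uint8);m[:,:340]=0;m[:,400:]=0;m[:160]=0;m[225:]=0
cs,_=cv2.findContours(m,0,2);k=max(cs,key=cv2.contourArea);r=cv2.minAreaRect(k);print(r,cv2.boxPoints(r))
for p in cv2.boxPoints(r):print(ray("top",*p,.06))
E
```

```text
hop [0.5853 0.0644 0.154 ]
sp [0.761  0.1696 0.13  ]
te [0.4713 0.0031 0.121 ]
la [ 0.516  -0.1227  0.062 ]
le [ 0.4813 -0.1987  0.062 ]
bx [ 0.6755 -0.0986  0.06  ]
sl [ 0.4254 -0.0179  0.05  ]
spout .2 0.20469008319919083 tail .135 0.12944268707856782 lever .085 0.08358297383679054 box .2 0.18628560774313327 hop-lever .206 0.19953217359211367
((369.0, 193.0), (48.0, 46.0), 90.0) [[346. 169.]
 [392. 169.]
 [392. 217.]
 [346. 217.]]
[ 0.73383904 -0.04424261  0.06      ]
[ 0.73366637 -0.15385781  0.06      ]
[ 0.61782767 -0.15224291  0.06      ]
[ 0.61777944 -0.04385509  0.06      ]
```

View pics/crop0.png

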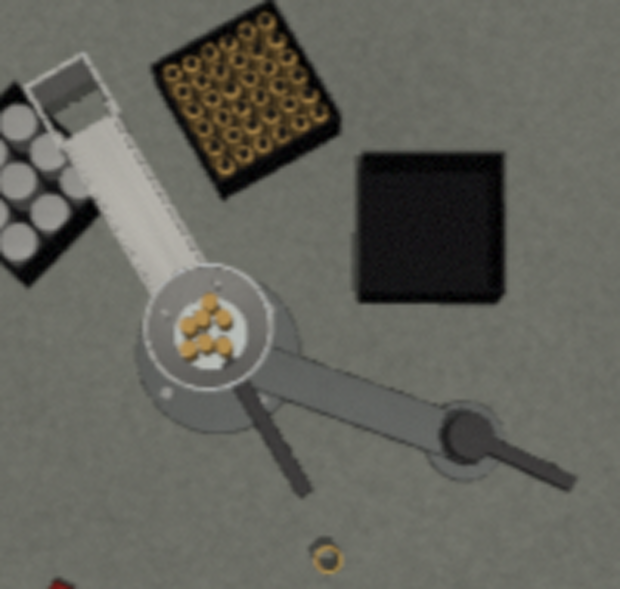

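Enlarged crop (scale 3.1, origin 230,120): hopper rim centre (208,327), spout rim centre (73,98), tail end (303,490), hub (468,436), lever end (572,483). The empty box's rim spans columns 358–503 with its far edge at row 153. So the chute must turn about 90° clockwise, pushed from the tail's right face.

```bash
python3 - <<'E'
from h import *
c=lambda u,v:(230+(u+.5)/3.1-.5,120+(v+.5)/3.1-.5)
P=lambda u,v,z:ray("top",*c(u,v),z)
hop=P(208,327,.154);sp=P(73,98,.13);te=P(303,490,.121);la=P(468,436,.062);le=P(572,483,.062)
foot=P(218,350,.012)
a=P(359.5,153,.06);b=P(503,153,.06);bx=(a+b)/2-[.055,0,0]
f=lambda a,b:(np.linalg.norm((a-b)[:2]).round(4),np.degrees(np.arctan2(*(b-a)[1::-1])).round(1))
print(hop,foot,la,le,bx,te,sp)
print("boxw",f(a,b),"spout",f(hop,sp),"tail",f(hop,te),"lever",f(la,le),"box",f(hop,bx),"hub",f(hop,la))
print("side proj of hop, te, la, le, box", *[proj("side",x).round() for x in(hop,te,la,le,bx)])
E
```

```text
[0.58500805 0.06715195 0.154     ] [0.58667063 0.06712797 0.012     ] [ 0.51531244 -0.12412776  0.062     ] [ 0.48023923 -0.20140965  0.062     ] [ 0.67871415 -0.09851112  0.06      ] [4.71938906e-01 2.58103949e-05 1.21000000e-01] [0.75798149 0.16903178 0.13      ]
boxw (np.float64(0.1103), np.float64(-90.1)) spout (np.float64(0.2007), np.float64(30.5)) tail (np.float64(0.1315), np.float64(-149.3)) lever (np.float64(0.0849), np.float64(-114.4)) box (np.float64(0.1903), np.float64(-60.5)) hub (np.float64(0.2036), np.float64(-110.0))
side proj of hop, te, la, le, box [295. 231.] [349. 245.] [361. 231.] [387. 222.] [308. 215.]
```

Emit:
{"op": "send_rows", "data": {
  "series": "0 -1 0 -1.7 0 2.4 -1;0 -2 0 -3.4 0 4.8 -1;0 -3 0 -5.1 0 7.2 -1;0 -4 0 -6.8 0 9.6 -1;0 -5 0 -8.5 0 12 -1;0 -6 0 -10.2 0 14.4 -1;0 -7 0 -11.9 0 16.8 -1;0 -8 0 -13.6 0 19.2 -1;0 -9 0 -15.3 0 21.6 -1;0 -10 0 -17 0 24 -1",
  "newtons": 20
}}

```text
time_s: 0.93
ee_pos: [0.3694, -0.2552, 0.2053]
eef_rot: [-1.571, 0.0, -0.294]
force: [0.7, 0.1, 0.4]
grip_width: 0.0307
```

```bash
cat >> h.py <<'E'
from scipy.spatial.transform import Rotation as Ro
def delta(xyz,yaw):
    "tool-frame shift (cm) and turn (5 deg units) to world xyz, pointing down with yaw in deg"
    o=get_obs();R=Ro.from_euler("xyz",o["eef_rot"])
    T=Ro.from_euler("xyz",[-np.pi/2,0,np.radians(yaw)])
    print(o["time_s"],o["ee_pos"].round(4),np.degrees(o["eef_rot"]).round(2),"F",o["force"].round(1))
    return (np.degrees((R.inv()*T).as_rotvec())/5).round(2),(R.inv().apply(np.array(xyz)-o["ee_pos"])*100).round(2)
E
python3 -c "
from h import *
print(delta([.511,-.023,.205],30.5))"
```

```text
0.9333 [ 0.3694 -0.2552  0.2053] [-9.000e+01  1.000e-02 -1.685e+01] F [0.7 0.1 0.4]
(array([-0.  , -9.47, -0.  ]), array([ 6.82,  0.03, 26.33]))
```

Emit:
{"op": "send_rows", "data": {
  "series": "0 -1 0 0.7 0 2.9 -1;0 -2 0 1.4 0 5.8 -1;0 -3 0 2.1 0 8.7 -1;0 -4 0 2.8 0 11.6 -1;0 -5 0 3.5 0 14.5 -1;0 -6 0 4.2 0 17.4 -1;0 -7 0 4.9 0 20.3 -1;0 -8 0 5.6 0 23.2 -1;0 -9 0 6.8 0 26.1 -1;0 -9.5 0 6.8 0 26.1 -1"
}}

```text
time_s: 1.77
ee_pos: [0.5124, -0.0238, 0.205]
eef_rot: [-1.57, -0.0, 0.539]
force: [0.1, -0.2, -0.1]
grip_width: 0.0005
```

```bash
python3 -c "
from h import *
print(delta([.511,-.023,.095],30.5))
cv2.imwrite('pics/w1.png',camera('wrist')[:,:,::-1])"
```

```text
1.7667 [ 0.5124 -0.0238  0.205 ] [-8.996e+01 -1.000e-02  3.086e+01] F [ 0.1 -0.2 -0.1]
(array([-0.01,  0.07,  0.  ]), array([-0.08, 11.  ,  0.13]))
```

View pics/w1.png

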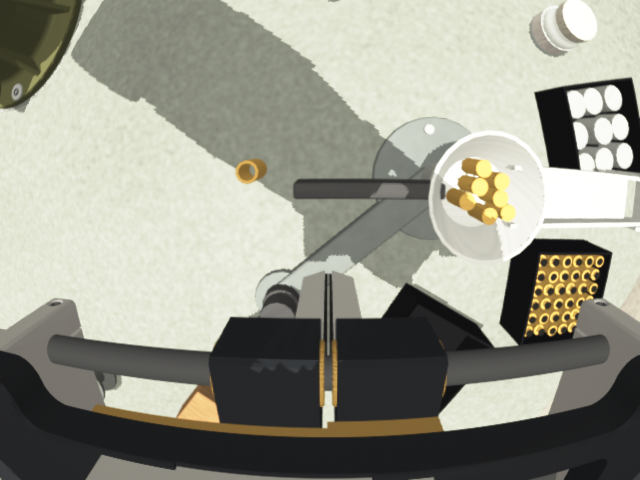

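The wrist view shows the tail bar (columns 295–440, row 188) parallel to the tool's x axis, with the closed fingertip (327,275) on its right side. Next I go down and approach to contact.

Emit:
{"op": "send_rows", "data": {
  "series": "0 0 0 0 2.5 0 -1;0 0 0 0 5 0 -1;0 0 0 0 7.5 0 -1;0 0 0 0 10 0 -1;0 0 0 0 11.2 0 -1;0 0 0 0 11.2 0.5 -1;0 0 0 0 11.2 1 -1;0 0 0 0 11.2 1.5 -1;0 0 0 0 11.2 2 -1;0 0 0 0 11.2 2.4 -1"
}}

```text
time_s: 2.65
ee_pos: [0.4986, -0.0059, 0.0945]
eef_rot: [-1.572, -0.001, 0.531]
force: [0.7, 0.6, 0.3]
grip_width: 0.0006
```

```bash
cat >> h.py <<'E'
def arc(O,steps):
    "rows turning clockwise (deg) about world point O"
    o=get_obs();R=Ro.from_euler("xyz",o["eef_rot"])
    print(o["time_s"],o["ee_pos"].round(4),np.degrees(o["eef_rot"]).round(2),"F",o["force"].round(1))
    d=R.inv().apply(np.array([O[0],O[1],o["ee_pos"][2]])-o["ee_pos"])*100;print("axis in tool",d.round(2))
    for p in steps:
        s=d-Ro.from_rotvec([0,np.radians(p),0]).apply(d)
        print(f"0 {p/5:.2f} 0 {s[0]:.1f} 0 {s[2]:.1f} -1",end=";")
    print()
E
python3 -c "
from h import *
arc([.5855,.067],range(4,41,4))"
```

```text
2.65 [ 0.4986 -0.0059  0.0945] [-9.005e+01 -8.000e-02  3.041e+01] F [0.7 0.6 0.3]
axis in tool [1.118e+01 1.000e-02 1.890e+00]
0 0.80 0 -0.1 0 0.8 -1;0 1.60 0 -0.2 0 1.6 -1;0 2.40 0 -0.1 0 2.4 -1;0 3.20 0 -0.1 0 3.2 -1;0 4.00 0 0.0 0 3.9 -1;0 4.80 0 0.2 0 4.7 -1;0 5.60 0 0.4 0 5.5 -1;0 6.40 0 0.7 0 6.2 -1;0 7.20 0 1.0 0 6.9 -1;0 8.00 0 1.4 0 7.6 -1;
```

Emit:
{"op": "send_rows", "data": {
  "series": "0 0.8 0 -0.1 0 0.8 -1;0 1.6 0 -0.2 0 1.6 -1;0 2.4 0 -0.1 0 2.4 -1;0 3.2 0 -0.1 0 3.2 -1;0 4 0 0 0 3.9 -1;0 4.8 0 0.2 0 4.7 -1;0 5.6 0 0.4 0 5.5 -1;0 6.4 0 0.7 0 6.2 -1;0 7.2 0 1 0 6.9 -1;0 8 0 1.4 0 7.6 -1"
}}

```text
time_s: 3.48
ee_pos: [0.472, 0.0667, 0.0941]
eef_rot: [-1.571, -0.001, -0.171]
force: [-0.7, -2.2, -0.6]
grip_width: 0.0003
```

```bash
python3 -c "
from h import *
arc([.5855,.067],[4,8,12,16,20,24,28,31,33,34])"
```

```text
3.4833 [0.472  0.0667 0.0941] [-9.00e+01 -4.00e-02 -9.79e+00] F [-0.7 -2.2 -0.6]
axis in tool [1.118e+01 1.000e-02 1.960e+00]
0 0.80 0 -0.1 0 0.8 -1;0 1.60 0 -0.2 0 1.6 -1;0 2.40 0 -0.2 0 2.4 -1;0 3.20 0 -0.1 0 3.2 -1;0 4.00 0 0.0 0 3.9 -1;0 4.80 0 0.2 0 4.7 -1;0 5.60 0 0.4 0 5.5 -1;0 6.20 0 0.6 0 6.0 -1;0 6.60 0 0.7 0 6.4 -1;0 6.80 0 0.8 0 6.6 -1;
```

Emit:
{"op": "send_rows", "data": {
  "series": "0 0.8 0 -0.1 0 0.8 -1;0 1.6 0 -0.2 0 1.6 -1;0 2.4 0 -0.2 0 2.4 -1;0 3.2 0 -0.1 0 3.2 -1;0 4 0 0 0 3.9 -1;0 4.8 0 0.2 0 4.7 -1;0 5.6 0 0.4 0 5.5 -1;0 6.2 0 0.6 0 6 -1;0 6.6 0 0.7 0 6.4 -1;0 6.8 0 0.8 0 6.6 -1"
}}

```text
time_s: 4.32
ee_pos: [0.491, 0.1305, 0.094]
eef_rot: [-1.57, -0.0, -0.762]
force: [-2.0, 0.0, 0.6]
grip_width: -0.0001
```

```bash
python3 -c "
from h import *
arc([.5855,.067],[3,6,8,10,11,12,13,13.5,14,14])
i=camera('top')[100:320,190:430,::-1]
cv2.imwrite('pics/t2.png',cv2.resize(i,None,fx=2.7,fy=2.7,interpolation=cv2.INTER_CUBIC))"
```

```text
4.3167 [0.491  0.1305 0.094 ] [-8.998e+01 -2.000e-02 -4.367e+01] F [-2.   0.   0.6]
axis in tool [1.122e+01 1.000e-02 1.930e+00]
0 0.60 0 -0.1 0 0.6 -1;0 1.20 0 -0.1 0 1.2 -1;0 1.60 0 -0.2 0 1.6 -1;0 2.00 0 -0.2 0 2.0 -1;0 2.20 0 -0.2 0 2.2 -1;0 2.40 0 -0.2 0 2.4 -1;0 2.60 0 -0.1 0 2.6 -1;0 2.70 0 -0.1 0 2.7 -1;0 2.80 0 -0.1 0 2.8 -1;0 2.80 0 -0.1 0 2.8 -1;
```

View pics/t2.png

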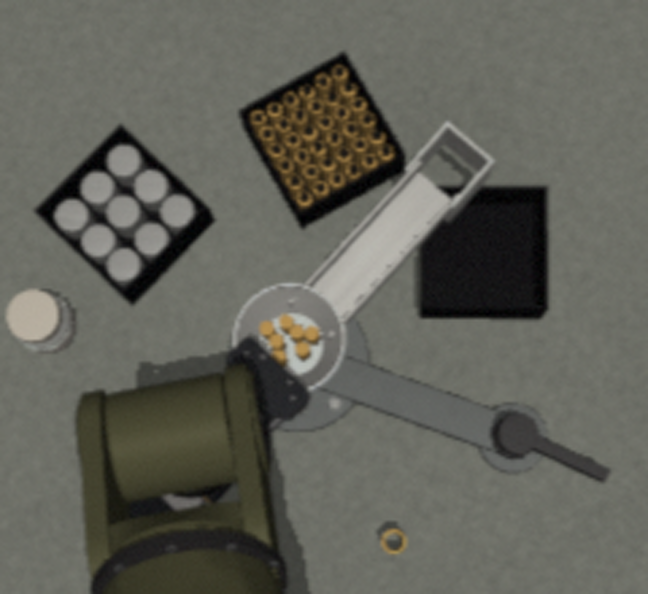

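The spout rim's outer edge is centred at about (471,140) and the rim centre at (452,163) in the crop. It still needs to turn about 17° clockwise; the boxes have not moved.

```bash
python3 -c "
from h import *
O=np.array([.5855,.067])
for u,v in((452,163),(471,140)):
    p=ray('top',190+(u+.5)/2.7-.5,100+(v+.5)/2.7-.5,.13)[:2]-O
    print(np.hypot(*p),np.degrees(np.arctan2(p[1],p[0])))
arc(O,[3,6,9,11,13,14,15,16,16,16])"
```

```text
0.20214812802462617 -41.44041668221538
0.22755669910403434 -41.174968328673124
4.3667 [0.4912 0.1306 0.0939] [-8.997e+01 -2.000e-02 -4.368e+01] F [-1.   0.   0.4]
axis in tool [11.21  0.    1.92]
0 0.60 0 -0.1 0 0.6 -1;0 1.20 0 -0.1 0 1.2 -1;0 1.80 0 -0.2 0 1.8 -1;0 2.20 0 -0.2 0 2.2 -1;0 2.60 0 -0.1 0 2.6 -1;0 2.80 0 -0.1 0 2.8 -1;0 3.00 0 -0.1 0 3.0 -1;0 3.20 0 -0.1 0 3.2 -1;0 3.20 0 -0.1 0 3.2 -1;0 3.20 0 -0.1 0 3.2 -1;
```

Emit:
{"op": "send_rows", "data": {
  "series": "0 0.6 0 -0.1 0 0.6 -1;0 1.2 0 -0.1 0 1.2 -1;0 1.8 0 -0.2 0 1.8 -1;0 2.2 0 -0.2 0 2.2 -1;0 2.6 0 -0.1 0 2.6 -1;0 3 0 -0.1 0 3 -1;0 3.2 0 -0.1 0 3.2 -1;0 3.4 0 -0.1 0 3.4 -1;0 3.5 0 -0.1 0 3.5 -1;0 3.6 0 0 0 3.6 -1"
}}

```text
time_s: 5.2
ee_pos: [0.5157, 0.1561, 0.0935]
eef_rot: [-1.571, 0.0, -1.075]
force: [-1.3, 1.1, 0.3]
grip_width: 0.0007
```

```bash
python3 -c "
from h import *
arc([.5855,.067],[1,2])
i=camera('top')[100:320,190:430,::-1]
cv2.imwrite('pics/t3.png',cv2.resize(i,None,fx=2.7,fy=2.7,interpolation=cv2.INTER_CUBIC))"
```

```text
5.2 [0.5157 0.1561 0.0935] [-9.000e+01  1.000e-02 -6.159e+01] F [-1.3  1.1  0.3]
axis in tool [11.16 -0.    1.9 ]
0 0.20 0 -0.0 0 0.2 -1;0 0.40 0 -0.1 0 0.4 -1;
```

View pics/t3.png

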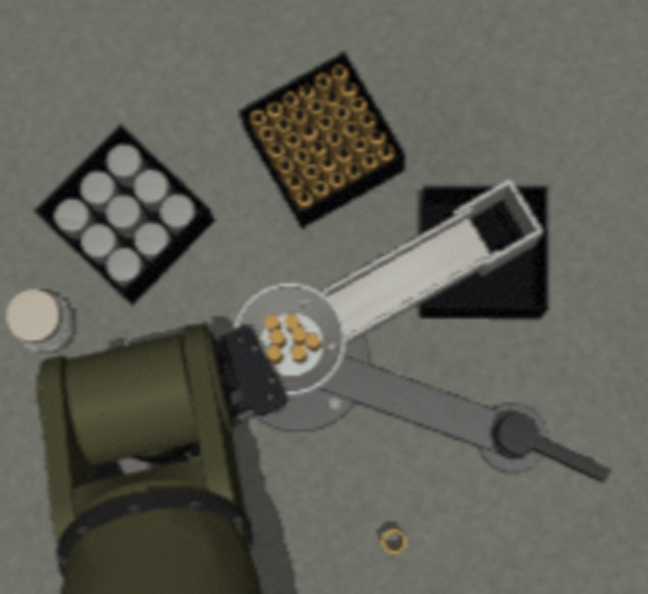

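Outer spout edge midpoint (526,206), rim corners (510,180) and (542,231); box rim columns 420–547, far edge row 187.

```bash
python3 -c "
from h import *
O=np.array([.5855,.067])
P=lambda u,v,z:ray('top',190+(u+.5)/2.7-.5,100+(v+.5)/2.7-.5,z)[:2]
b=(P(420.5,187,.06)+P(547,187,.06))/2-[.055,0]
for n,p in(('edge',P(526,205.7,.13)),('c',P(498.5,226,.13)),('box',b)):
    print(n,p,np.hypot(*(p-O)),np.degrees(np.arctan2(*(p-O)[::-1])))
arc(O,[.5,1,1.5,2])"
```

```text
edge [ 0.70044867 -0.12812391] 0.22646530949540233 -59.49740379275119
c [ 0.68322786 -0.10509689] 0.19790925620965732 -60.40925708968034
box [ 0.67888899 -0.09869639] 0.19020198956261494 -60.59373532658412
5.25 [0.5159 0.1561 0.0935] [-9.000e+01  1.000e-02 -6.163e+01] F [-1.3 -0.  -0.3]
axis in tool [11.14 -0.    1.89]
0 0.10 0 -0.0 0 0.1 -1;0 0.20 0 -0.0 0 0.2 -1;0 0.30 0 -0.0 0 0.3 -1;0 0.40 0 -0.1 0 0.4 -1;
```

Spout is at about -59.4°, box at -60.6°. I'll push 1° more, then back off and rise.

Emit:
{"op": "send_rows", "data": {
  "series": "0 0.1 0 0 0 0.1 -1;0 0.2 0 0 0 0.2 -1;0 0.2 0 0 0 0.2 -1;0 0.2 0 0 0 0.2 -1;0 0.2 0 0 0 -0.5 -1;0 0.2 0 0 0 -2 -1;0 0.2 0 0 0 -3.5 -1;0 0.2 0 0 -3 -4 -1;0 0.2 0 0 -6 -4 -1;0 0.2 0 0 -9 -4 -1"
}}

```text
time_s: 6.08
ee_pos: [0.4798, 0.1365, 0.1846]
eef_rot: [-1.571, 0.0, -1.093]
force: [-0.2, -0.6, 0.1]
grip_width: 0.0008
```

```bash
python3 -c "
from h import *
la=np.array([.5153,-.1241]);le=np.array([.4802,-.2014]);u=(le-la)/np.linalg.norm(le-la)
n=np.array([u[1],-u[0]]) # clockwise direction
a=np.degrees(np.arctan2(n[1],n[0]));p=la+.07*u-.045*n
print(u,n,a,p,delta([*p,.185],a-90))"
```

```text
6.0833 [0.4798 0.1365 0.1846] [-90.02   0.   -62.6 ] F [-0.2 -0.6  0.1]
[-0.41344792 -0.91052777] [-0.91052777  0.41344792] 155.5783871094681 [ 0.52733239 -0.2064421 ] (array([ 0.000e+00, -2.564e+01, -1.000e-02]), array([ 3.264e+01, -3.000e-02, -1.157e+01]))
```

Emit:
{"op": "send_rows", "data": {
  "series": "0 -1.2 0 1.6 0 -0.6 -1;0 -2.4 0 3.2 0 -1.2 -1;0 -3.6 0 4.8 0 -1.8 -1;0 -4.8 0 6.4 0 -2.4 -1;0 -6 0 8 0 -3 -1;0 -7.2 0 9.6 0 -3.6 -1;0 -8.4 0 11.2 0 -4.2 -1;0 -9.6 0 12.8 0 -4.8 -1;0 -10.8 0 14.4 0 -5.4 -1;0 -12 0 16 0 -6 -1"
}}

```text
time_s: 6.92
ee_pos: [0.5007, -0.0337, 0.1835]
eef_rot: [-1.571, -0.0, -0.04]
force: [0.8, 0.1, 0.1]
grip_width: 0.0004
```

```bash
python3 -c "
from h import *
print(delta([.527,-.206,.185],65.6))"
```

```text
6.9167 [ 0.5007 -0.0337  0.1835] [-9.001e+01 -2.000e-02 -2.290e+00] F [0.8 0.1 0.1]
(array([  0.  , -13.58,   0.  ]), array([  3.32,  -0.15, -17.11]))
```

Emit:
{"op": "send_rows", "data": {
  "series": "0 -1.35 0 0.3 0 -1.7 -1;0 -2.7 0 0.6 0 -3.4 -1;0 -4.05 0 1 0 -5.1 -1;0 -5.4 0 1.3 0 -6.8 -1;0 -6.75 0 1.6 0 -8.5 -1;0 -8.1 0 2 0 -10.2 -1;0 -9.45 0 2.3 0 -11.9 -1;0 -10.8 0 2.6 0 -13.6 -1;0 -12.15 0 3 0 -15.3 -1;0 -13.5 0 3.3 0 -17 -1"
}}

```text
time_s: 7.75
ee_pos: [0.526, -0.2049, 0.1835]
eef_rot: [-1.571, 0.0, 1.139]
force: [-0.5, 0.1, -0.4]
grip_width: 0.0005
```

```bash
python3 -c "
from h import *
print(delta([.527,-.206,.046],65.6))
a=camera('top')[100:320,190:430,::-1]
b=camera('wrist')[:,:,::-1]
cv2.imwrite('pics/c4.png',np.hstack([cv2.resize(a,(436,400),interpolation=cv2.INTER_CUBIC),cv2.resize(b,(364,400))]))"
```

```text
7.75 [ 0.526  -0.2049  0.1835] [-9.002e+01  1.000e-02  6.525e+01] F [-0.5  0.1 -0.4]
(array([ 0.  , -0.07, -0.  ]), array([-0.06, 13.75, -0.13]))
```

View pics/c4.png

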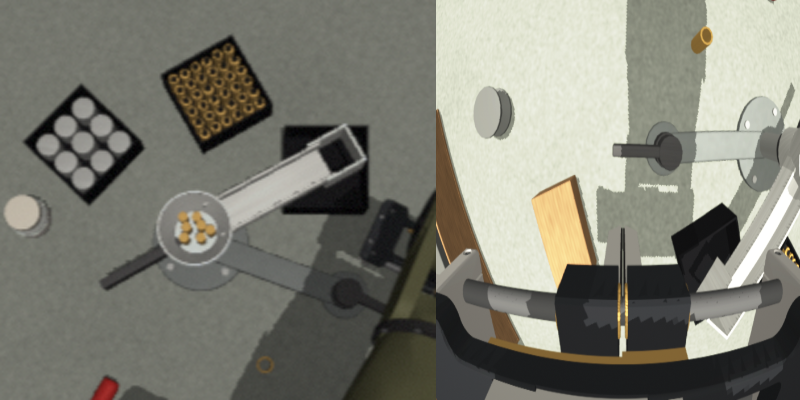

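Top view: tail end at (103,284), spout outer edge mid (357,142). Wrist view: lever at left of hub, fingertip on its far side, clear.

```bash
python3 -c "
from h import *
O=np.array([.5855,.067]);s=436/240
P=lambda u,v,z:ray('top',190+(u+.5)/s-.5,100+(v+.5)/s-.5,z)[:2]
for n,p in(('edge',P(357,142,.13)),('tail',P(103,284,.121))):
    print(n,p,np.hypot(*(p-O)),np.degrees(np.arctan2(*(p-O)[::-1])))
"
cp pics/c4.png /dev/null
```

```text
edge [ 0.69569049 -0.13207661] 0.2275377784336513 -61.03512131994807
tail [0.51964505 0.18104061] 0.1316895407894216 120.00511527029984
```

Emit:
{"op": "send_rows", "data": {
  "series": "0 0 0 0 2 0 -1;0 0 0 0 4 0 -1;0 0 0 0 6 0 -1;0 0 0 0 8 0 -1;0 0 0 0 10 0 -1;0 0 0 0 12 0 -1;0 0 0 0 13.7 0 -1;0 0 0 0 13.7 0.5 -1;0 0 0 0 13.7 1.2 -1;0 0 0 0 13.7 1.8 -1"
}}

```text
time_s: 8.68
ee_pos: [0.5096, -0.1959, 0.0475]
eef_rot: [-1.572, -0.0, 1.132]
force: [-0.3, -0.4, -0.0]
grip_width: 0.0003
```

```bash
python3 -c "
from h import *
arc([.5153,-.1241],range(4,41,4))"
```

```text
8.6833 [ 0.5096 -0.1959  0.0475] [-90.06  -0.    64.84] F [-0.3 -0.4 -0. ]
axis in tool [ 6.74 -0.    2.53]
0 0.80 0 -0.2 0 0.5 -1;0 1.60 0 -0.3 0 1.0 -1;0 2.40 0 -0.4 0 1.5 -1;0 3.20 0 -0.4 0 2.0 -1;0 4.00 0 -0.5 0 2.5 -1;0 4.80 0 -0.4 0 3.0 -1;0 5.60 0 -0.4 0 3.5 -1;0 6.40 0 -0.3 0 4.0 -1;0 7.20 0 -0.2 0 4.4 -1;0 8.00 0 -0.1 0 4.9 -1;
```

Spout -61.0° / tail implies -60.0°, mean -60.5° against box -60.6°: centred. Now sweep the lever.

Emit:
{"op": "send_rows", "data": {
  "series": "0 0.8 0 -0.2 0 0.5 -1;0 1.6 0 -0.3 0 1 -1;0 2.4 0 -0.4 0 1.5 -1;0 3.2 0 -0.4 0 2 -1;0 4 0 -0.5 0 2.5 -1;0 4.8 0 -0.4 0 3 -1;0 5.6 0 -0.4 0 3.5 -1;0 6.4 0 -0.3 0 4 -1;0 7.2 0 -0.2 0 4.4 -1;0 8 0 -0.1 0 4.9 -1"
}}

```text
time_s: 9.52
ee_pos: [0.4654, -0.1764, 0.0481]
eef_rot: [-1.573, -0.002, 0.43]
force: [1.3, -1.0, -0.1]
grip_width: 0.0006
```

```bash
python3 -c "
from h import *
arc([.5153,-.1241],[4,8,12,16,19,22,24,26,28,30,32,34,36])"
```

```text
9.5167 [ 0.4654 -0.1764  0.0481] [-90.14  -0.11  24.66] F [ 1.3 -1.  -0.1]
axis in tool [6.72 0.01 2.67]
0 0.80 0 -0.2 0 0.5 -1;0 1.60 0 -0.3 0 1.0 -1;0 2.40 0 -0.4 0 1.5 -1;0 3.20 0 -0.5 0 2.0 -1;0 3.80 0 -0.5 0 2.3 -1;0 4.40 0 -0.5 0 2.7 -1;0 4.80 0 -0.5 0 3.0 -1;0 5.20 0 -0.5 0 3.2 -1;0 5.60 0 -0.5 0 3.5 -1;0 6.00 0 -0.4 0 3.7 -1;0 6.40 0 -0.4 0 4.0 -1;0 6.80 0 -0.3 0 4.2 -1;0 7.20 0 -0.3 0 4.5 -1;
```

Emit:
{"op": "send_rows", "data": {
  "series": "0 0.8 0 -0.2 0 0.5 -1;0 1.6 0 -0.3 0 1 -1;0 2.4 0 -0.4 0 1.5 -1;0 3.2 0 -0.5 0 2 -1;0 3.8 0 -0.5 0 2.3 -1;0 4.4 0 -0.5 0 2.7 -1;0 4.8 0 -0.5 0 3 -1;0 5.2 0 -0.5 0 3.2 -1;0 5.6 0 -0.5 0 3.5 -1;0 5.6 0 -0.5 0 3.5 -1"
}}

```text
time_s: 10.35
ee_pos: [0.446, -0.1465, 0.0478]
eef_rot: [-1.572, -0.002, -0.056]
force: [-0.4, -0.1, -0.0]
grip_width: 0.0006
```

```bash
python3 -c "
from h import *
arc([.5153,-.1241],[4,8])"
```

```text
10.35 [ 0.446  -0.1465  0.0478] [-90.05  -0.13  -3.22] F [-0.4 -0.1 -0. ]
axis in tool [6.79 0.01 2.63]
0 0.80 0 -0.2 0 0.5 -1;0 1.60 0 -0.3 0 1.0 -1;
```

Emit:
{"op": "send_rows", "data": {
  "series": "0 0.3 0 0 0 0.2 -1;0 0.6 0 0 0 0.4 -1;0 0.6 0 0 0 0.5 -1;0 0.6 0 0 0 0.6 -1;0 0.6 0 0 0 0.7 -1;0 0.6 0 0 0 0.8 -1;0 0.6 0 0 0 0.9 -1;0 0.6 0 0 0 1 -1;0 0.6 0 0 0 1 -1;0 0.6 0 0 0 1 -1"
}}

```text
time_s: 11.18
ee_pos: [0.4465, -0.1368, 0.0464]
eef_rot: [-1.571, 0.0, -0.106]
force: [-0.9, 0.5, -0.9]
grip_width: 0.0004
```

```bash
python3 -c "
from h import *
print(get_obs()['ee_pos'],get_obs()['force'])
i=camera('side')[170:300,260:440,::-1];j=camera('top')[190:320,250:430,::-1]
cv2.imwrite('pics/s5.png',np.hstack([cv2.resize(x,(400,288),interpolation=cv2.INTER_CUBIC) for x in(i,j)]))"
```

```text
[ 0.4464678  -0.13675985  0.04639309] [-0.88950127  0.52067664 -0.8608483 ]
```

View pics/s5.png

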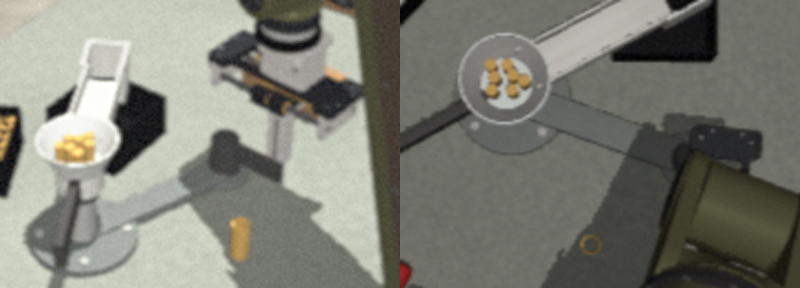

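The side view shows the lever from hub (225,150) to end (282,172), with the finger just touching it. No stop force yet, so I keep pushing gently.

Emit:
{"op": "send_rows", "data": {
  "series": "0 0 0 0 0 0.1 -1;0 0 0 0 0 0.2 -1;0 0 0 0 0 0.3 -1;0 0 0 0 0 0.4 -1;0 0 0 0 0 0.5 -1;0 0 0 0 0 0.6 -1;0 0 0 0 0 0.6 -1;0 0 0 0 0 0.6 -1;0 0 0 0 0 0.6 -1;0 0 0 0 0 0.6 -1"
}}

```text
time_s: 12.12
ee_pos: [0.4467, -0.1339, 0.0465]
eef_rot: [-1.576, -0.0, -0.106]
force: [-7.4, -29.9, -3.2]
grip_width: 0.0005
```

```bash
python3 -c "
from h import *
la=np.array([.5153,-.1241,.062])
for a in (-170,-180,-186): 
  p=proj('side',la+.085*np.array([np.cos(np.radians(a)),np.sin(np.radians(a)),0]));print(a,(p-[260,170])*400/180)
print(get_obs()['force'])"
```

```text
-170 [290.46421767 155.13764608]
-180 [284.91292473 161.99819754]
-186 [280.6361673  165.77796979]
[ -7.43353125 -29.94115467  -3.20064043]
```

30 N built up within 3 mm of travel, so the lever is against its stop. Back off, rise and clear the view.

Emit:
{"op": "send_rows", "data": {
  "series": "0 0 0 0 0 -0.3 -1;0 0 0 0 0 -0.6 -1;0 0 0 0 0 -1.5 -1;0 0 0 0 0 -3 -1;0 0 0 0 0 -3.5 -1;0 0 0 0 -3 -3.5 -1;0 0 0 0 -6 -3.5 -1;0 0 0 0 -9 -5 -1;0 0 0 0 -12 -8 -1;0 0 0 0 -14 -11 -1"
}}

```text
time_s: 12.95
ee_pos: [0.4358, -0.2409, 0.1895]
eef_rot: [-1.572, -0.003, -0.105]
force: [0.4, 0.1, 0.1]
grip_width: 0.0005
```

Emit:
{"op": "send_rows", "data": {
  "series": "0 0 0 -1 0 -2 -1;0 0 0 -2 0 -4 -1;0 0 0 -3 0 -6 -1;0 0 0 -4 0 -8 -1;0 0 0 -5 0 -10 -1;0 0 0 -6 0 -12 -1;0 0 0 -7 0 -14 -1;0 0 0 -8 0 -16 -1;0 0 0 -8 0 -16 -1;0 0 0 -8 0 -16 -1"
}}

```text
time_s: 13.78
ee_pos: [0.3385, -0.3912, 0.1862]
eef_rot: [-1.57, 0.0, -0.108]
force: [0.2, -0.4, 0.3]
grip_width: 0.0006
```

```bash
python3 -c "
from h import *
print(get_obs()['ee_pos'],get_obs()['force'])
i=camera('top')[100:320,190:430,::-1]
cv2.imwrite('pics/t6.png',cv2.resize(i,None,fx=2.7,fy=2.7,interpolation=cv2.INTER_CUBIC))"
```

```text
[ 0.33851836 -0.39117958  0.18622778] [ 0.15762441 -0.4082381   0.30708733]
```

View pics/t6.png

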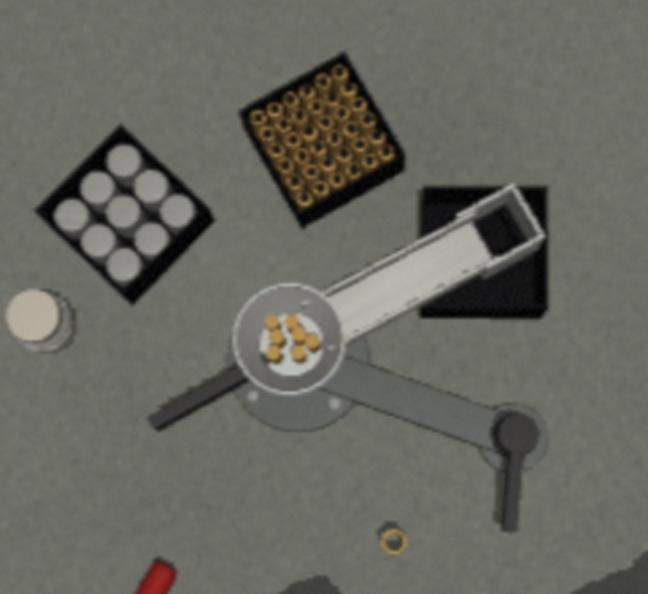

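Final top view: spout outer edge mid (529,210), tail end (155,424), lever hub (516,433), lever end (509,529). Boxes, jar and sleeve have not moved.

```bash
python3 -c "
from h import *
O=np.array([.5855,.067])
P=lambda u,v,z:ray('top',190+(u+.5)/2.7-.5,100+(v+.5)/2.7-.5,z)[:2]
A=lambda p:(np.hypot(*p),np.degrees(np.arctan2(*p[::-1])))
print(A(P(529.5,210,.13)-O),A(P(155.5,424,.121)-O),'box -60.6')
h=P(516,433,.062);print(h,A(P(509.5,529,.062)-h),'stand yaw',A(h-O)[1]+104.04)
E=0
"
```

```text
(np.float64(0.22711959645229432), np.float64(-60.65970304915694)) (np.float64(0.13080820100143015), np.float64(120.92981748210065)) box -60.6
[ 0.51589945 -0.12452361] (np.float64(0.08266797358305555), np.float64(175.49527778716572)) stand yaw -5.931374692571822
```

```bash
python3 -c "
from station import *
print(hand_in())"
```

```text
the job is handed in; nothing more can be done
None
```

I did the job in the order asked and handed it in at about 14 s of the 61 s allowed. I pushed the tail arm until the spout was over the empty box, then pushed the feed lever to its stop, and moved the arm clear of everything.

**Spout:** The last top picture puts the spout at -60.7° and the empty box's centre at -60.6°, both seen from the post. The tail arm's end gives -59.1° for the same angle. Those two readings differ by about 1.5°, or roughly 5 mm at the spout. The box centre is about 190 mm from the post and the spout 200 mm, so the spout sits about 10 mm beyond the centre along the chute. Turning the chute cannot change that.

**Lever:** I felt the stop as about 30 N at the fingertip. The last picture shows the lever at 175.5° against an expected 174.1°. That 1.4° gap is about the accuracy of the pixel reading, but a slight rebound when I let go is possible. I did not push it again.

**Everything else:** The boxes, jar and sleeve look unmoved in the last picture. I did not check the carton, spool, mug and screwdriver again at the end, but the planned path kept clear of them. Nothing was lifted.

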